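# Clamp a pottery chip in the bonding press to the click

## Task

A sawn pottery chip lies in fresh resin on the glass plate of the bonding press's sliding carrier. Take the carrier by its black post and slide it fully home against the stop, under the press foot, smoothly enough that the chip does not slip on the glass; then turn the crank clockwise (seen from above) until its torque-limiting handle clicks, stop there, and let go. Too little pressure leaves the glue line thick, and driving on past the click cracks the glass; leave the things around the press where they are.

Things in the scene. Friction and masses are not known exactly. Their poses are not given: they have to be found in the camera images.
- press: Small grey bonding press, fixed to the bench. Foot plate 180 x 130 mm, 20 mm columns at x = -66 and +66 mm, crosshead 172 x 40 mm from 115 to 151 mm above the bench. Slideway along y from -175 to +75 mm, top 22 mm above the bench, brass rails 75 mm apart with tops at 32 mm. Origin: on the bench below the screw's vertical axis; y points along the slideway to the stop (leftward from the robot), z up.
- press_stop (a point): Middle of the face of the rubber buffer on the stop at the left end of the slideway (y = +45 mm in the press's frame, 28 mm above the bench); axes as the press's. The carrier's leading edge meets it when the carrier's origin is below the screw (y = 0 in the press's frame).
- carrier: Loose aluminium carrier plate, 72 x 163 x 8 mm, about 0.45 kg, in the slideway with 1.5 mm play each side, axes parallel to the press's. Origin: on its underside, below the middle of its 52 x 70 mm glass plate, whose top is 11 mm above it; the leading edge is at y = +45 mm. It starts 60 to 100 mm short of the stop and slides along y with friction only; nothing latches.
- carrier_post (a point): Point on the axis of the carrier's upright black post (15 mm diameter, 46 mm tall above the plate) at its right end, 102 mm behind the carrier's origin along y. The point is 28 mm above the plate's top and 18 mm below the post's top, 58 mm above the bench. Axes as the carrier's.
- chip: Reddish-brown sawn pottery chip, 29 x 44 mm, lying loose on the carrier's glass within 9 mm of its middle. Its thickness differs from chip to chip, 7 to 13 mm, and is not measured. Origin: middle of its underside; long side along its y axis.
- foot: Press foot: cork-faced steel disc, 29 mm across, at the screw's lower end. It does not turn; it goes down 20 mm for each whole clockwise turn of the crank and stays where it is left. Origin: middle of its cork face, 48 to 51 mm above the bench at the start, so 2 to 11 mm above the chip once the carrier is home.
- crank_grip (a point): Point on the axis of the crank's upright black grip, which is 24 mm thick, spins freely and reaches from 22 mm below to 21 mm above this point. The crank arm's top is 29 mm below it; nothing on the press stands over 4 mm above the arm. It circles the press's screw axis at 75 mm radius, sinking 20 mm a turn. Start: about 230 mm above the bench, 104 to 150 degrees counter-clockwise from the press's x.
- crank: Dark steel crank arm with click handle. Origin on the screw axis, x along the arm. At the grip it runs at 4 to 6.5 N; once the foot bears, this climbs within some 0.35 rad of turning to about 10.3 N: click. The arm then gives way by up to 0.27 rad, the force falling towards 4 N, the screw still; beyond that it drives solid and overtightens within 0.07 rad. The click comes 0.9 to 3.8 rad from the start.
- click_scale (a point): Point on the screw axis at the aluminium click housing with its tick scale, just under the crank arm. When the grip is let go after a click, the arm springs back by what it gave way; the screw holds its load by its own friction, but loosens when the crank is pulled back further (about 3 N at the grip).
- resin_bottle: Amber resin bottle with a red cap, 52 mm across, 105 mm high, standing behind the press on its right; to be left alone. Origin: middle of its underside.
- petri: Petri dish, 90 mm across, 16 mm high, behind the press on its left; to be left alone. Origin: middle of its underside.
- tweezers: Steel tweezers, 130 mm long, lying between the press and the robot on the left; to be left alone. Origin: middle of the underside.
- brown_sherd: Brown potsherd, 52 x 54 x 13 mm, lying between the press and the robot on the right; to be left alone. Origin: middle of the underside.
Not all that is in view belongs to the job. Of the things like the chip, leave any that is grey; of the rest the larger one is meant.

How it is judged:
On the way, in this order (a step that is already met when the one before it is completed fails the run):
1. The carrier stands home against its stop, with the foot still clear of the chip (y of carrier in the frame of press above -0.004 m and contact force between foot and chip below 2 N), for 0.2 s.
2. The foot presses on the chip with the click load (y of carrier in the frame of press above -0.004 m and contact force between foot and chip above 75 N), for 0.3 s.
At the end, for the whole second after the job is handed in: The carrier is home (within 4 mm of its stop), the chip lies within 15 mm of the middle of the glass, and the foot, at rest, holds it with 75 to 150 N (the handle clicks at 95 to 120 N) (all of step 2 and contact force between foot and chip below 150 N and horizontal distance between chip and carrier below 0.015 m and linear speed of carrier below 0.01 m/s and linear speed of foot below 0.005 m/s); the robot touches nothing.
It fails at once if Driven on past the click: the foot presses the chip with more than 150 N (the glass cracks) (contact force between foot and chip above 150 N).
It fails at once if The chip slips on the wet resin to more than 15 mm from the middle of the glass (horizontal distance between chip and carrier above 0.015 m).
It fails at once if The chip tips by more than 0.2 rad (angle between chip's own z axis and vertical above 0.2 rad).
It fails at once if A thing beside the press is shifted by more than 20 mm (distance of any of resin_bottle, petri, tweezers, brown_sherd from where it was at the start of the episode above 0.02 m).
It also fails if it takes over 72 s, if anything falls off the work surface, if the arm or the gripper's body presses on something with over 40 N, if the wrist force passes 120 N, or if a joint passes its speed limit or range.

## Robot

A 7-joint arm with a two-finger parallel gripper is mounted at the origin on a cart in front of the work surface, level with it; the furniture and walls round the work are solid. World frame = base frame: x ahead of the robot, y to its left, z up, the work surface at z = 0. Lengths are in m, angles in rad, forces in N, time in s.
With the tool pointing down it reaches from about 0.4 to 0.85 m from the base axis. Payload 4.5 kg.
Tool frame: the origin (TCP) lies at the centre of the arm's flange, where the gripper is bolted on; the fingertips stand r.tcp_to_tips ahead of it and the grasp point (between the pads) lies 147 mm ahead of it (r.tcp_to_tips is the distance from the TCP to the fingertips, in m); x points along the fingers, y is the direction in which the jaws open and shut, and the axes are right-handed (so a half turn about x gives the same grasp; the last joint's range is limited). The gripper opens to 88 mm and grips with 3 to 60 N. Pads are 18 mm wide; open, the fingers measure 123 mm over their backs; the gripper's body (75 mm by 187 mm) begins 45 mm behind the grasp point.
Start: joints at [1.312, 0.689, -0.195, 1.565, 0.157, 0.902, -0.215], TCP at [0.18, -0.598, 0.405] pointing down, gripper open.
Joint ranges: [-3.01, 3.01], [-0.46, 2.08], [-1.47, 1.51], [0.13, 2.56], [-1, 4.14], [0.04, 2.09], [-2.66, 2.66]. Speed limits (rad/s): [2.57, 2.57, 3.14, 3.14, 3.14, 3.14, 3.14].

## Interface

Orientations are given as a unit quaternion [x, y, z, w].
In Python, from plant import r, eyes gives the robot as it stands.
- The arm moves only by the tool carry_out, never from a script. Its argument "targets" is text: rows parted by semicolons, each of 5 numbers parted by spaces: the opening, from 0 (shut) to 1 (fully open), then the shift along the tool's x, y, z in mm, then the turn about the tool's x in rad. A call has 1 to 20 rows; each row shifts and turns the commanded pose from where the row before left it, along the tool's axes as they then stand; what a row does not reach is not made up. A row lasts 1/12 s, in which the tool goes at most 41.7 mm and 7.16 degrees, less where a joint would pass 70% of its speed; a pose out of reach is approached as far as the arm can. A call is refused whole if a number of a shift passes 41.7 or a number of a turn 0.125, either way. A call with a gripper value outside its range is refused whole. The fingers move at their own pace and stop on an object; "force" is the grip in N (left out, the last holds). Time passes only in rows, so rows that do not move let the fingers close. It gives the time, the measured TCP pose, the force and the opening at its end, in the units of the state.
- r.get_state(): the state, without advancing time (a new reading comes with each control period).
- eyes.snapshot(name): name is "scene" or "top"; returns (picture, depth): 480x640x3 uint8, blue, green, red; 480x640 float32, m along the optical axis (not along the pixel's ray), 0 where there is no reading.
- eyes.camera_params(name): a dict with "intrinsics" (3x3 intrinsics, pixels), "dist_coeffs" ([k1, k2, p1, p2, k3] as OpenCV has them; the pictures are not rectified), "rvec" (rotation vector, rad) and "tvec" (3), from world to camera coordinates, as OpenCV has them. Camera axes: x right, y down, z forward; pixel columns grow to the right and rows downward; lengths in m; the calibration is good to about 2 mm. A picture is of the moment at which its call begins. camera_params takes no time and is no camera call.
- r.finish_job(): hands the job in, once; it reports no verdict.
The state is a dict: "clock": time; "q": joint angles; "qd": joint speeds; "joint_torque": joint torques, N m; "tool_pos": TCP position; "eef_rot": TCP orientation; "contact_force": force on the tool from outside, world axes, zero at the start; "moment": the same for the moment, N m; "opening": opening from 0.0 (shut) to 1.0 (fully open).
Only numpy, scipy, OpenCV 4.12 (cv2) and the standard library are available. Lean on these libraries where they do the work, as an engineer would, in place of code of your own. Each camera call takes 0.05 s, during which the arm holds its last target.

## Working session

There is one attempt and no reset: what is moved stays moved. The work goes in short steps, Python scripts to look and compute and a tool call to move; the robot and the scene stay as the last step left them, time stands still between calls to the robot, and variables do not carry over. Pictures are saved under pics/ and viewed, and the job is handed in when it is done.

Besides the shell and the picture viewer there is one more tool, called after "Call:" by a JSON object that holds its "api" and its "payload", one argument or row to a line. carry_out: Moves the arm, as the interface text tells. Its arguments: {"type":"object","properties":{"targets":{"type":"string"},"force":{"type":"number"}},"required":["targets"]}

```bash
ls; mkdir -p pics
python3 - <<'E'
from plant import r, eyes
import cv2, numpy as np
print(r.get_state()); print(r.tcp_to_tips)
for n in ("scene","top"):
    p,d=eyes.snapshot(n); cv2.imwrite(f"pics/{n}0.png",p); np.save(f"pics/{n}0.npy",d)
    print(n,eyes.camera_params(n))
E
```

```text
pics
{'clock': 0.0, 'q': array([ 1.31179609,  0.68993649, -0.19450741,  1.56634079,  0.15730726,
        0.90249998, -0.21508747]), 'qd': array([-3.19490385e-04, -5.84157018e-04, -3.46549774e-05, -1.43111450e-03,
       -7.06383922e-04,  8.35041262e-04,  1.01314698e-03]), 'joint_torque': array([-8.76446325e-05, -5.27570879e+01, -1.26676843e+00, -1.53429919e+01,
       -5.25579765e-02,  6.48704212e-03,  1.74948750e-04]), 'tool_pos': array([ 0.1802708 , -0.59809176,  0.40394011]), 'eef_rot': array([-0.69939442, -0.10380218,  0.69968031, -0.10256711]), 'contact_force': array([-1.05576885,  0.21286404,  0.63575883]), 'moment': array([-0.01583181,  0.00397404,  0.02846357]), 'opening': 0.9996395962996608}
0.166
scene {'intrinsics': array([[470.16522305,   0.        , 320.08981835],
       [  0.        , 470.16522305, 245.55173276],
       [  0.        ,   0.        ,   1.        ]]), 'dist_coeffs': array([-0.01718948,  0.        ,  0.        ,  0.        ,  0.        ]), 'rvec': array([ 0.929702  , -2.20679163,  1.36284871]), 'tvec': array([0.51553922, 0.28949844, 0.66926035])}
top {'intrinsics': array([[546.95716211,   0.        , 322.76896457],
       [  0.        , 546.95716211, 238.75709533],
       [  0.        ,   0.        ,   1.        ]]), 'dist_coeffs': array([-0.05132543,  0.        ,  0.        ,  0.        ,  0.        ]), 'rvec': array([ 2.1924688 , -2.15554936,  0.08661353]), 'tvec': array([0.17343073, 0.56975926, 0.96728264])}
```

View pics/scene0.png

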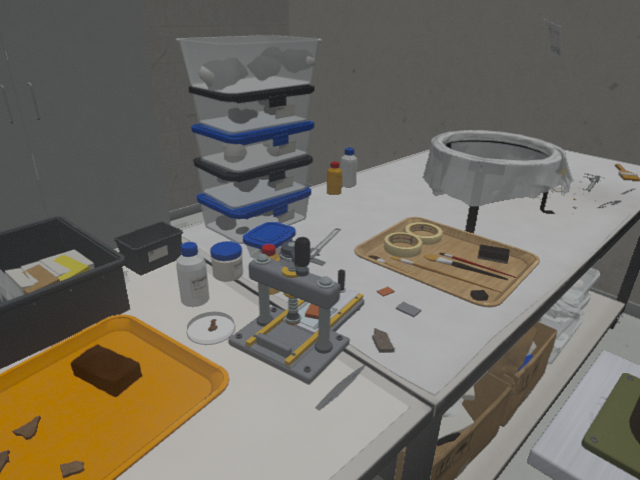

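View pics/top0.png

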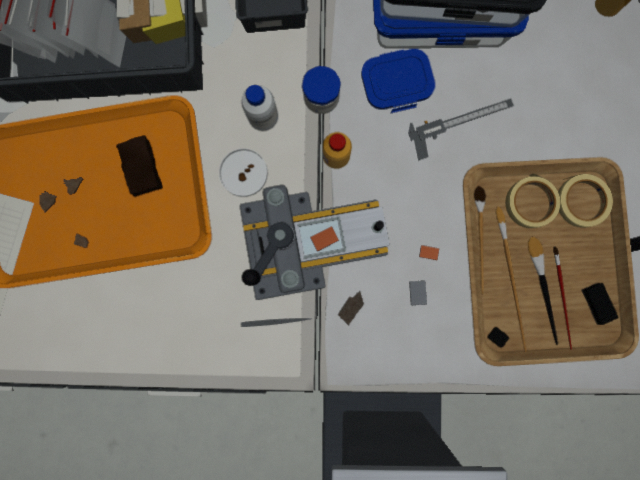

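The top view shows the press near (285,245). The reddish chips are the one on the carrier's glass at (323,238) and a smaller loose one at (429,253). A grey one lies at (418,293). By the description, the one on the glass is meant. I'll check it in close crops.

```bash
cat > h.py <<'E'
import numpy as np, cv2
from scipy.spatial.transform import Rotation as R
from plant import r, eyes
def cam(n):
    c=eyes.camera_params(n); return c["intrinsics"],c["dist_coeffs"],c["rvec"],c["tvec"]
def onplane(n,uv,z):
    K,D,rv,t=cam(n); M=cv2.Rodrigues(rv)[0]
    a=cv2.undistortPoints(np.array([[uv]],float),K,D)[0,0]
    d=M.T@np.array([a[0],a[1],1]); o=-M.T@t
    return o+d*(z-o[2])/d[2]
def bydepth(n,uv,dep):
    K,D,rv,t=cam(n); M=cv2.Rodrigues(rv)[0]
    a=cv2.undistortPoints(np.array([[uv]],float),K,D)[0,0]
    return M.T@(np.array([a[0],a[1],1])*dep-t)
def proj(n,p):
    K,D,rv,t=cam(n); return cv2.projectPoints(np.array(p,float).reshape(-1,1,3),rv,t,K,D)[0][:,0]
def crop(img,x0,y0,x1,y1,s,name):
    c=cv2.resize(img[y0:y1,x0:x1],None,fx=s,fy=s,interpolation=cv2.INTER_CUBIC)
    for k in range(x0-x0%10+10,x1,10):
        cv2.putText(c,str(k),((k-x0)*s,8),0,.3,(255,0,255),1) if k%20==0 else 0
        c[:12 if k%20==0 else 5,(k-x0)*s]=(255,0,255)
    for k in range(y0-y0%10+10,y1,10):
        cv2.putText(c,str(k),(0,(k-y0)*s),0,.3,(255,0,255),1) if k%20==0 else 0
        c[(k-y0)*s,:12 if k%20==0 else 5]=(255,0,255)
    cv2.imwrite(name,c)
E
python3 - <<'E'
from h import *
t=cv2.imread("pics/top0.png"); s=cv2.imread("pics/scene0.png")
crop(t,235,175,395,305,5,"pics/t0c.png")
crop(s,225,230,370,375,4,"pics/s0c.png")
E
```

```text
(no output)
```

View pics/t0c.png

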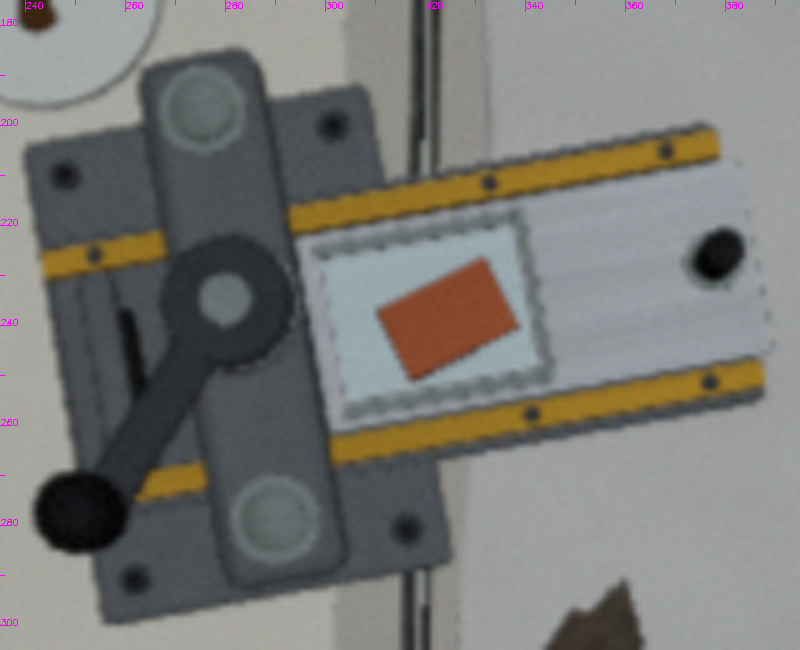

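View pics/s0c.png

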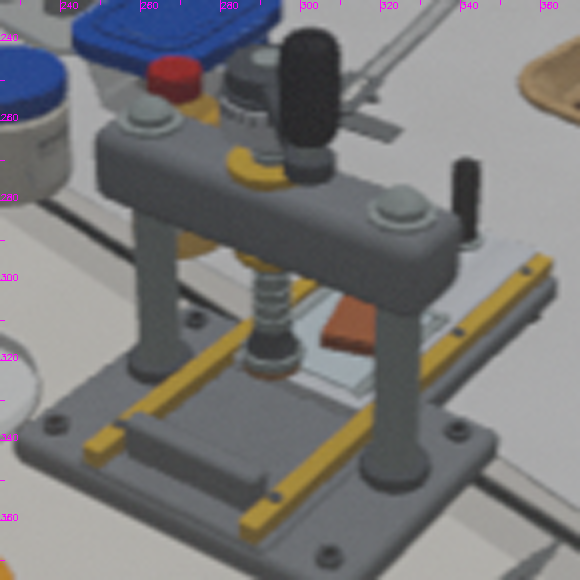

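Run:
```python
from h import *
d=np.load("pics/top0.npy")
P=lambda u,v,z:onplane("top",(u,v),z)
a,b=P(275.3,197,.155),P(288.9,279.3,.155); print("caps",a,b,np.linalg.norm(a-b),(a+b)/2, "yaw x-axis",np.degrees(np.arctan2(*(a-b)[1::-1])))
# rail inner edges: upper rail lower edge, lower rail upper edge
u=[P(293,230.5,.032),P(378,207.2,.032)]; l=[P(301,262,.032),P(387,246.5,.032)]
for e in (u,l): v=e[0]-e[1]; print("rail",e,np.degrees(np.arctan2(v[1],v[0])))
print("depths",[ (q,d[q[1],q[0]],bydepth("top",q,d[q[1],q[0]])) for q in [(251,277),(279,235),(379,225),(323,238),(365,240),(350,205),(289,279)]])
for nm,(q,z) in {"post":((379.5,224.5),.076),"postbase":((376,228),.030),"grip":((251,277.3),.251),"hub":((279.5,234.7),.205),"chip":((323,239),.043),"railendU":((378.3,203.5),.032),"railendL":((387.3,250),.032)}.items(): print(nm,P(*q,z))
```

```text
caps [0.62081235 0.2586594  0.155     ] [0.49084068 0.23409493 0.155     ] 0.13227263442256268 [0.55582651 0.24637716 0.155     ] yaw x-axis 10.70258240250413
rail [array([0.58019812, 0.23701639, 0.032     ]), array([0.62516816, 0.08400452, 0.032     ])] 106.37800978033921
rail [array([0.52359123, 0.2213991 , 0.032     ]), array([0.55408698, 0.06720843, 0.032     ])] 101.18754878309647
depths [((251, 277), np.float32(0.76179755), array([0.49202158, 0.28054057, 0.2508874 ])), ((279, 235), np.float32(0.8163402), array([0.55602525, 0.24720655, 0.20142617])), ((379, 225), np.float32(0.9409956), array([0.5875609 , 0.08631389, 0.07783286])), ((323, 238), np.float32(0.97461754), array([0.56654961, 0.18255981, 0.04298327])), ((365, 240), np.float32(0.9893045), array([0.56554087, 0.10662449, 0.02758934])), ((350, 205), np.float32(1.0027468), array([0.63015082, 0.13425774, 0.01988861])), ((289, 279), np.float32(0.84618664), array([0.49118643, 0.23321927, 0.16575706]))]
post [0.58865126 0.08528306 0.076     ]
postbase [0.58744495 0.08712714 0.03      ]
grip [0.49160264 0.28051357 0.251     ]
hub [0.5561564  0.24615897 0.205     ]
chip [0.56475995 0.18252893 0.043     ]
railendU [0.63194392 0.08351413 0.032     ]
railendL [0.54778445 0.0666223  0.032     ]
```

The crop shows the whole reddish chip on the glass, corners at about (310,238), (331,228), (338,240) and (316,251). The post top is at (379,225), the crank hub at (279,235) and the grip top at (251,277). The loose red piece at (429,253) is smaller, so the chip on the glass is confirmed. Next I'll plan the approach to the post.

```bash
cat >> h.py <<'E'
YAW=np.radians(11.0); SC=np.array([.5560,.2462])
XP=np.array([np.cos(YAW),np.sin(YAW)]); YP=np.array([-np.sin(YAW),np.cos(YAW)])
def tool():
    s=r.get_state(); return s,R.from_quat(s["eef_rot"]).as_matrix()
def delta(goal_grasp, jawdir=None):
    "shift (tool axes, mm) of grasp point to goal and turn about x to bring jaw along jawdir(2)"
    s,M=tool(); g=s["tool_pos"]+.147*M[:,0]
    sh=M.T@(np.array(goal_grasp)-g)*1000; tn=None
    if jawdir is not None:
        j=M.T@np.array([*jawdir,0.]); tn=np.arctan(j[2]/j[1])
    return g,sh,tn
E
python3 - <<'E'
from h import *
s,M=tool(); print(M.round(4))
g,sh,t=delta([.588,.086,.20],XP); print(g,sh,t)
E
```

```text
[[-6.000e-04  2.887e-01 -9.574e-01]
 [ 1.500e-03 -9.574e-01 -2.887e-01]
 [-1.000e+00 -1.600e-03  1.000e-04]]
[ 0.18019717 -0.59791127  0.25701   ] [  57.80449181 -536.97850378 -587.87808544] -1.469936850818031
```

Run:
```python
from h import *
print(proj("scene",[[.18,-.598,.405],[.18,-.598,.257],[0,0,.3],[.55,-.3,0]]))
d=np.load("pics/scene0.npy")
for q in [(490,180),(440,180),(473,225),(545,205),(250,130),(330,245)]: print(q,d[q[1],q[0]],bydepth("scene",q,d[q[1],q[0]]))
```

```text
[[708.57320797  95.55460463]
 [683.28222376 163.45414784]
 [772.69604116 265.01127793]
 [452.32936842 250.56902454]]
(490, 180) 1.2027154 [ 0.54182813 -0.42447151  0.16309379]
(440, 180) 1.2859865 [ 0.67342232 -0.40510225  0.1332659 ]
(473, 225) 1.2813315 [ 0.5663089  -0.42689888  0.02724437]
(545, 205) 1.4107254 [ 0.48513563 -0.71352185  0.03231429]
(250, 130) 1.1175488 [0.95052284 0.02262501 0.28514533]
(330, 245) 1.2123115 [ 0.78211288 -0.08899573  0.00222406]
```

Call:
{"api": "carry_out", "payload": {
  "targets": "1 -8 0 0 -0.1225;1 -8 0 0 -0.1225;1 -8 0 0 -0.1225;1 -8 0 0 -0.1225;1 -8 0 0 -0.1225;1 -8 0 0 -0.1225;1 -8 0 0 -0.1225;1 -8 0 0 -0.1225;1 -8 0 0 -0.1225;1 -8 0 0 -0.1225;1 -8 0 0 -0.1225;1 -8 0 0 -0.1225",
  "force": 40
}}

```text
clock: 1.1
tool_pos: [0.1802, -0.5983, 0.5006]
eef_rot: [0.448, 0.547, -0.448, 0.547]
contact_force: [-1.0, 1.2, -0.4]
opening: 0.999
```

Run:
```python
from h import *
s,M=tool(); print(s["clock"],s["q"].round(3)); g,sh,t=delta([.588,.086,.20],XP); print(g,sh,t)
```

```text
1.1 [ 1.538  0.65  -0.632  1.42   0.393  1.2    1.059]
[ 0.18008406 -0.59816439  0.35360398] [ 153.99404796  534.58847206 -590.3994567 ] 0.006007782202434882
```

Call:
{"api": "carry_out", "payload": {
  "targets": "1 0 10 -11 0;1 0 20 -22 0;1 0 28 -30.5 0;1 0 28 -30.5 0;1 0 28 -30.5 0;1 0 28 -30.5 0;1 0 28 -30.5 0;1 0 28 -30.5 0;1 0 28 -30.5 0;1 0 28 -30.5 0;1 0 28 -30.5 0;1 0 28 -30.5 0;1 0 28 -30.5 0;1 0 28 -30.5 0;1 0 28 -30.5 0;1 0 28 -30.5 0;1 0 28 -30.5 0;1 0 28 -30.5 0;1 0 24 -27 0;1 0 14 -18 0"
}}

```text
clock: 2.77
tool_pos: [0.58, 0.0598, 0.5003]
eef_rot: [0.449, 0.547, -0.448, 0.546]
contact_force: [-0.2, 0.5, 0.2]
opening: 1.002
```

Run:
```python
from h import *
s,M=tool(); print(s["clock"],s["q"].round(3),M.round(3)); g,sh,t=delta([.588,.086,.20],XP); print(g,sh,t)
```

```text
2.7667 [ 0.198  0.59  -0.664  1.551  0.386  1.134 -0.353] [[ 0.     0.981  0.195]
 [ 0.002  0.195 -0.981]
 [-1.     0.001 -0.002]]
[0.58000957 0.0601168  0.35332775] [153.39222669  12.77225147 -23.47082938] 0.003836878672424821
```

Call:
{"api": "carry_out", "payload": {
  "targets": "1 10 2 -4 0;1 20 2 -4 0;1 25 2 -4 0;1 25 2 -4 0;1 25 2 -3 0;1 25 2 -2 0;1 15 0.5 -2 0;1 8 0 0 0;1 0 0 0 0;1 0 0 0 0"
}}

```text
clock: 3.6
tool_pos: [0.5867, 0.0799, 0.3477]
eef_rot: [0.45, 0.545, -0.45, 0.545]
contact_force: [-0.1, -1.1, 0.9]
opening: 1.002
```

Run:
```python
from h import *
s,M=tool(); g,sh,t=delta([.588,.086,.20],XP); print(g,sh,t,s["clock"])
p,d=eyes.snapshot("top"); q,e=eyes.snapshot("scene"); cv2.imwrite("pics/top1.png",p);cv2.imwrite("pics/scene1.png",q)
crop(p,270,150,430,290,4,"pics/t1c.png"); crop(q,270,200,420,330,5,"pics/s1c.png")
print(proj("scene",[[.588,.086,.076],[.588,.086,.03],g]))
print(proj("top",[[.588,.086,.076],[.588,.086,.03],g]))
```

```text
[0.58667347 0.07979266 0.20074034] [ 0.73614446  2.48275618 -5.84233471] -0.0007181646891360417 3.6
[[340.22301731 271.34061818]
 [339.34413345 290.67951854]
 [345.53246788 213.63813162]]
[[379.08151624 224.86828849]
 [376.62561708 227.7052305 ]
 [391.25671461 216.52858163]]
```

View pics/s1c.png

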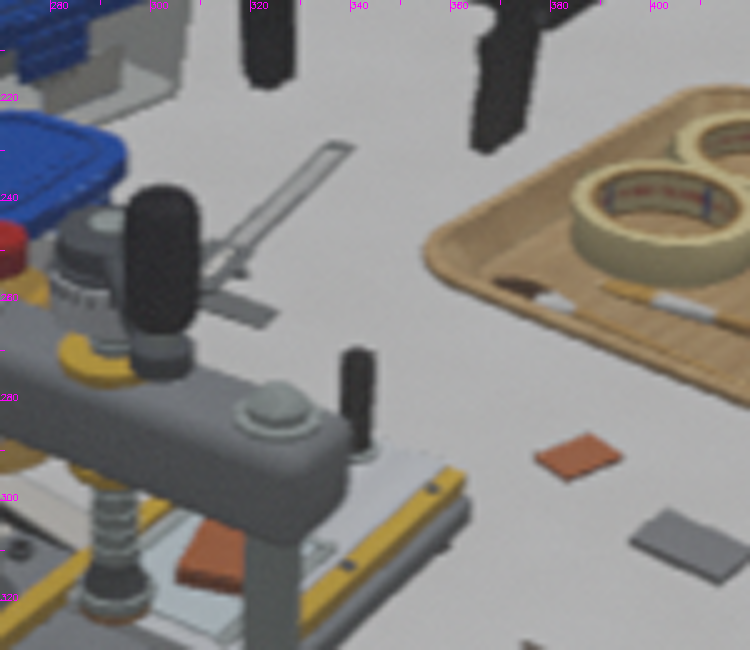

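View pics/t1c.png

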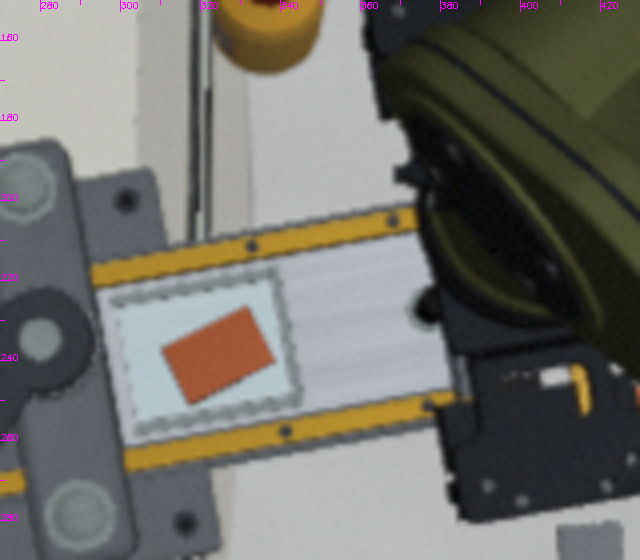

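The scene view shows the post free at (341,270), with the fingertips above it at (323,214) and (368,229). The chip in the top view is undisturbed at (323,238). Now I'll lower onto the post.

Call:
{"api": "carry_out", "payload": {
  "targets": "1 5 0.5 -1.5 0;1 12 1 -1.5 0;1 16 1 -1.5 0;1 18 0 -1.5 0;1 18 0 0 0;1 18 0 0 0;1 18 0 0 0;1 14 0 0 0;1 10 0 0 0;1 7 0 0 0;1 4 0 0 0;1 2 0 0 0;1 0 0 0 0;1 0 0 0 0"
}}

```text
clock: 4.87
tool_pos: [0.5884, 0.0871, 0.2062]
eef_rot: [0.45, 0.545, -0.449, 0.546]
contact_force: [-0.4, 0.1, 0.0]
opening: 0.997
```

Run:
```python
from h import *
s,M=tool(); g,sh,t=delta([.588,.086,.058],XP); print(g,sh,t,s["clock"],s["contact_force"])
q,e=eyes.snapshot("scene"); 
crop(q,270,200,420,330,5,"pics/s2c.png")
```

```text
[0.58852309 0.0871599  0.05923475] [ 1.23389572 -0.73616385  1.03882706] 3.0787056533991066e-05 4.8667 [-0.35129438  0.06253958  0.01450436]
```

View pics/s2c.png

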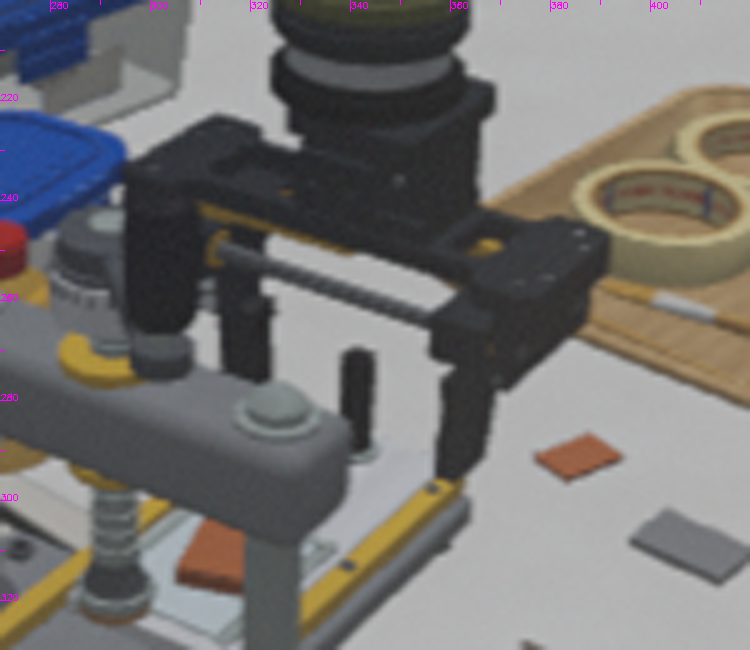

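The post at (341,271) stands between the fingers, at (319,270) and (363,285). I'll close gently.

Call:
{"api": "carry_out", "payload": {
  "targets": "0.6 0 0 0 0;0.5 0 0 0 0;0.4 0 0 0 0;0.35 0 0 0 0;0.3 0 0 0 0;0.27 0 0 0 0;0.24 0 0 0 0;0.21 0 0 0 0;0.19 0 0 0 0;0.17 0 0 0 0;0.15 0 0 0 0;0.12 0 0 0 0;0.1 0 0 0 0;0.05 0 0 0 0;0 0 0 0 0;0 0 0 0 0;0 0 0 0 0;0 0 0 0 0",
  "force": 12
}}

```text
clock: 6.42
tool_pos: [0.5881, 0.0869, 0.2057]
eef_rot: [0.45, 0.546, -0.45, 0.546]
contact_force: [-0.5, -0.3, 1.3]
opening: 0.163
```

Run:
```python
from h import *
s,M=tool(); g,sh,t=delta([.588,.086,.058],XP); print(g,s["clock"],M.T@s["contact_force"],s["opening"]*88)
q,e=eyes.snapshot("scene"); crop(q,270,200,420,330,5,"pics/s3c.png")
q,e=eyes.snapshot("top"); crop(q,270,180,410,290,5,"pics/t3c.png")
```

```text
[0.58810836 0.08692733 0.0586875 ] 6.4167 [-1.28369565 -0.55271141  0.18908752] 14.35264061214502
```

View pics/s3c.png

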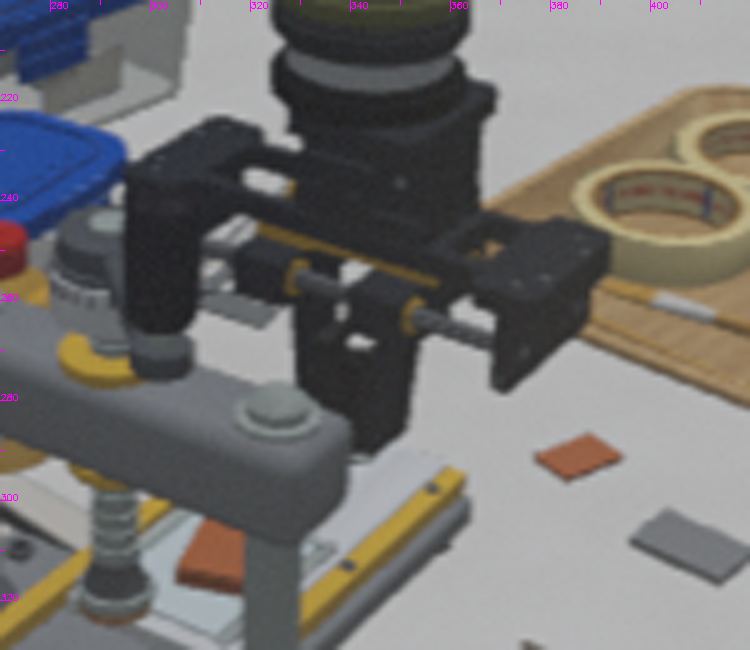

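View pics/t3c.png

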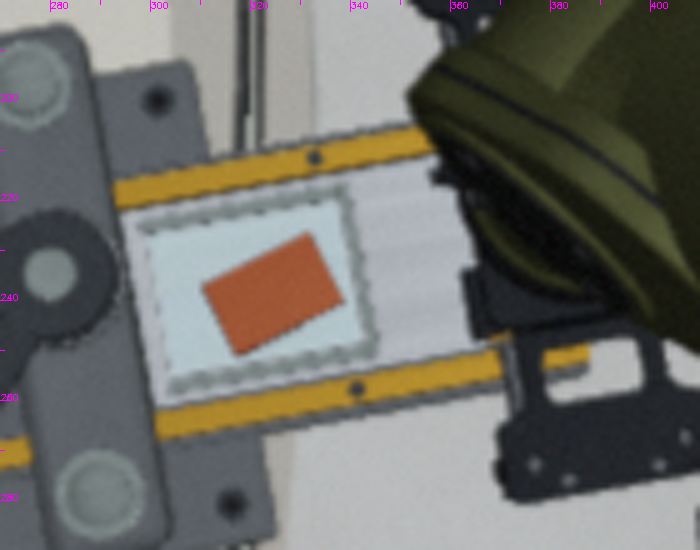

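Call:
{"api": "carry_out", "payload": {
  "targets": "0 0 0 0 0;0 0 0 0 0;0 0 0 -0.5 0;0 0 0 -1 0;0 0 0 -1.5 0;0 0 0 -2 0;0 0 0 -2.5 0;0 0 0 -3 0;0 0 0 -3 0;0 0 0 -3 0;0 0 0 -3 0;0 0 0 -3 0;0 0 0 -3 0;0 0 0 -3 0;0 0 0 -3 0;0 0 0 -3 0;0 0 0 -3 0;0 0 0 -2.5 0;0 0 0 -2 0;0 0 0 -1.5 0",
  "force": 30
}}

```text
clock: 8.18
tool_pos: [0.5797, 0.1301, 0.2057]
eef_rot: [0.45, 0.546, -0.45, 0.546]
contact_force: [0.3, -3.0, 0.2]
opening: 0.162
```

Run:
```python
from h import *
s,M=tool(); g,sh,t=delta([*(SC-.102*YP),.058],XP); print(g,sh,s["clock"],M.T@s["contact_force"],s["opening"]*88)
q,e=eyes.snapshot("top"); crop(q,250,180,390,290,5,"pics/t4c.png")
```

```text
[0.57971128 0.13006611 0.05871112] [  0.71277056  -1.11087144 -16.52479552] 8.1833 [-0.18522108 -0.25843923  3.04101054] 14.214837945273391
```

View pics/t4c.png

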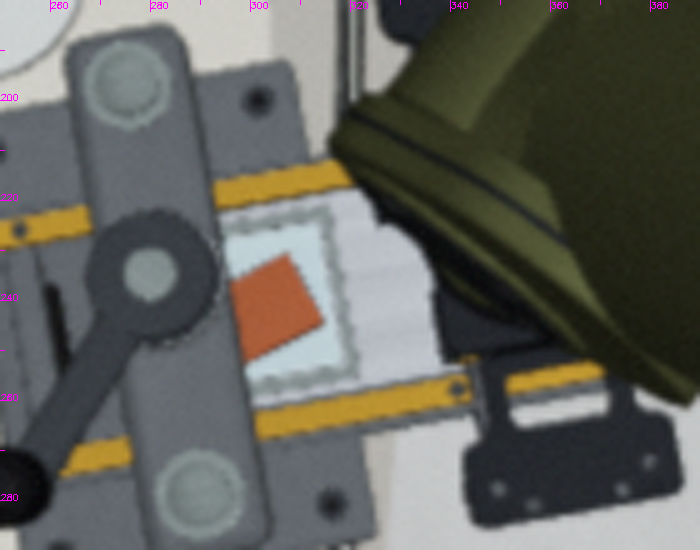

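The chip has moved with the glass, and its right edge at (306,236) keeps the same gap to the frame. About 16 mm remain, so I'll go slowly now.

Call:
{"api": "carry_out", "payload": {
  "targets": "0 0 0 -1.5 0;0 0 0 -1.5 0;0 0 0 -1.5 0;0 0 0 -1.5 0;0 0 0 -1.5 0;0 0 0 -1 0;0 0 0 -1 0;0 0 0 -1 0;0 0 0 -1 0;0 0 0 -0.5 0;0 0 0 -0.5 0"
}}

```text
clock: 9.15
tool_pos: [0.5774, 0.1421, 0.2057]
eef_rot: [0.45, 0.546, -0.45, 0.546]
contact_force: [-0.2, -2.5, -0.4]
opening: 0.157
```

Run:
```python
from h import *
s,M=tool(); g,sh,t=delta([*(SC-.102*YP),.058],XP); print(g,sh,s["clock"],M.T@s["contact_force"],s["opening"]*88)
```

```text
[0.57741759 0.14204402 0.05870907] [ 0.70871197 -1.14961017 -4.32922464] 9.15 [ 0.35712559 -0.69307692  2.44118304] 13.826902450650646
```

Call:
{"api": "carry_out", "payload": {
  "targets": "0 0 0 -0.5 0;0 0 0 -0.5 0;0 0 0 -0.5 0;0 0 0 -0.5 0"
}}

```text
clock: 9.48
tool_pos: [0.577, 0.1439, 0.2057]
eef_rot: [0.45, 0.546, -0.45, 0.546]
contact_force: [0.7, -2.8, -0.3]
opening: 0.16
```

Run:
```python
from h import *
s,M=tool(); g,sh,t=delta([*(SC-.102*YP),.058],XP); print(g,sh,s["clock"],M.T@s["contact_force"],s["opening"]*88)
```

```text
[0.5770426  0.14391209 0.0586947 ] [ 0.69454199 -1.13868153 -2.4236882 ] 9.4833 [0.33517243 0.11460478 2.89145771] 14.122917588142979
```

Call:
{"api": "carry_out", "payload": {
  "targets": "0 0 0 -0.5 0;0 0 0 -0.5 0;0 0 0 -0.5 0;0 0 0 0 0"
}}

```text
clock: 9.82
tool_pos: [0.5767, 0.1456, 0.2057]
eef_rot: [0.45, 0.546, -0.45, 0.546]
contact_force: [0.2, -1.8, 0.0]
opening: 0.158
```

Call:
{"api": "carry_out", "payload": {
  "targets": "0 0 0 -0.5 0;0 0 0 -0.5 0;0 0 0 0 0"
}}

```text
clock: 10.07
tool_pos: [0.5765, 0.1466, 0.2057]
eef_rot: [0.45, 0.546, -0.45, 0.546]
contact_force: [0.4, -3.3, -0.3]
opening: 0.159
```

Call:
{"api": "carry_out", "payload": {
  "targets": "0 0 0 -0.5 0;0 0 0 -0.5 0;0 0 0 0 0"
}}

```text
clock: 10.32
tool_pos: [0.5763, 0.1475, 0.2057]
eef_rot: [0.45, 0.546, -0.45, 0.546]
contact_force: [-0.3, -1.9, -0.4]
opening: 0.161
```

Call:
{"api": "carry_out", "payload": {
  "targets": "0 0 0 -0.5 0;0 0 0 -0.5 0;0 0 0 0 0"
}}

```text
clock: 10.57
tool_pos: [0.5762, 0.1481, 0.2057]
eef_rot: [0.45, 0.545, -0.45, 0.546]
contact_force: [1.4, -3.6, 0.4]
opening: 0.159
```

Call:
{"api": "carry_out", "payload": {
  "targets": "0 0 0 -0.5 0;0 0 0 -0.5 0;0 0 0 0 0"
}}

```text
clock: 10.82
tool_pos: [0.5762, 0.1484, 0.2057]
eef_rot: [0.449, 0.545, -0.451, 0.546]
contact_force: [1.1, -5.5, 0.4]
opening: 0.16
```

Call:
{"api": "carry_out", "payload": {
  "targets": "0 0 0 -0.5 0;0 0 0 -0.5 0;0 0 0 0 0"
}}

```text
clock: 11.07
tool_pos: [0.5762, 0.1486, 0.2057]
eef_rot: [0.449, 0.544, -0.451, 0.546]
contact_force: [0.9, -6.1, 0.9]
opening: 0.158
```

Call:
{"api": "carry_out", "payload": {
  "targets": "0 0 0 -0.5 0;0 0 0 -0.5 0;0 0 0 -0.5 0;0 0 0 -0.5 0;0 0 0 0 0;0 0 0 0 0"
}}

```text
clock: 11.57
tool_pos: [0.5762, 0.1491, 0.2057]
eef_rot: [0.449, 0.544, -0.452, 0.547]
contact_force: [2.1, -8.9, 2.0]
opening: 0.155
```

Run:
```python
from h import *
s,M=tool(); g,sh,t=delta([*(SC-.102*YP),.058],XP); print(g,sh,t,s["clock"],M.T@s["contact_force"],s["opening"]*88)
q,e=eyes.snapshot("top"); crop(q,230,180,370,290,5,"pics/t5c.png")
q,e=eyes.snapshot("scene"); crop(q,225,260,355,370,5,"pics/s5c.png")
```

```text
[0.57623095 0.14817441 0.05867166] [ 0.68438292 -1.14949628  1.91402968] -0.002625574096326665 11.5667 [-1.94802802  0.34072578  9.13655259] 13.652872402218733
```

View pics/t5c.png

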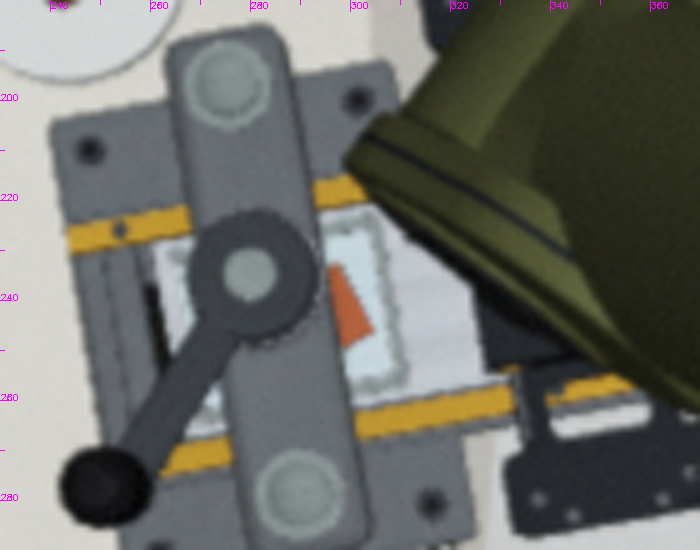

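View pics/s5c.png

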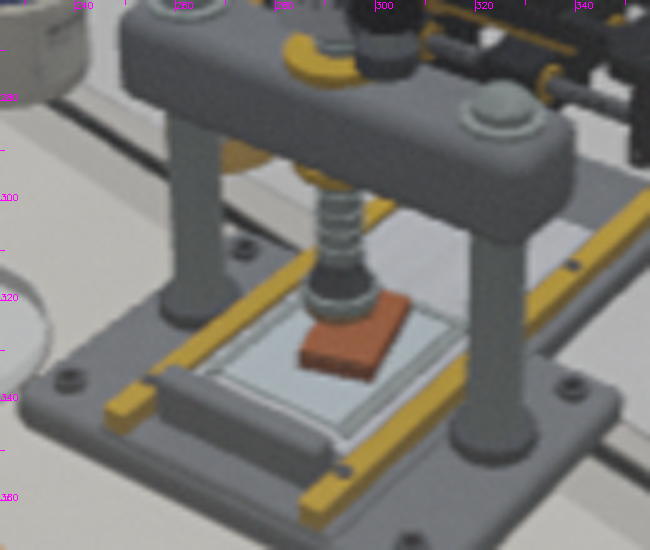

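The scene view shows the carrier's edge against the buffer bar at about (275,345). The chip is under the foot at (300,320) with a visible gap. The push force rose to 9 N and motion stalled, so it is home. I'll ease off the push, open and rise.

Call:
{"api": "carry_out", "payload": {
  "targets": "0 0 0 0.5 0;0 0 0 0.5 0;0 0 0 0.5 0;0 0 0 0.5 0;0 0 0 0 0;0 0 0 0 0"
}}

```text
clock: 12.17
tool_pos: [0.5762, 0.1486, 0.2057]
eef_rot: [0.449, 0.545, -0.451, 0.546]
contact_force: [0.5, -6.1, 0.2]
opening: 0.157
```

Call:
{"api": "carry_out", "payload": {
  "targets": "0.2 0 0 0 0;0.25 0 0 0 0;0.35 0 0 0 0;0.5 0 0 0 0;0.7 0 0 0 0;1 0 0 0 0;1 0 0 0 0;1 0 0 0 0;1 0 0 0 0;1 0 0 0 0;1 0 0 0 0;1 0 0 0 0"
}}

```text
clock: 13.17
tool_pos: [0.5758, 0.1503, 0.2057]
eef_rot: [0.45, 0.546, -0.45, 0.546]
contact_force: [0.1, 0.9, -0.1]
opening: 0.982
```

Run:
```python
from h import *
s,M=tool(); g,sh,t=delta([*(SC-.102*YP),.058],XP); print(g,sh,t,s["clock"],M.T@s["contact_force"],s["opening"]*88)
```

```text
[0.57578932 0.15029322 0.05870853] [ 0.70880235 -1.12605494  4.0792107 ] 4.831378351191696e-05 13.1667 [ 0.1342395   0.29467055 -0.8879045 ] 86.3786977898087
```

Call:
{"api": "carry_out", "payload": {
  "targets": "1 -5 0 0 0;1 -12 0 0 0;1 -22 0 0 0;1 -32 0 0 0;1 -36 0 0 0;1 -36 0 0 0;1 -36 0 0 0;1 -32 0 0 0;1 -20 0 0 0;1 -10 0 0 0;1 0 -4 -9 0;1 0 -8 -20 0;1 0 -12 -30 0;1 0 -12 -30 0;1 0 -10 -25 0;1 0 -8 -18 0;1 0 -5 -10 0;1 0 0 -3 0;1 0 0 0 0"
}}

```text
clock: 14.75
tool_pos: [0.4899, 0.2816, 0.4459]
eef_rot: [0.449, 0.546, -0.45, 0.546]
contact_force: [-0.4, -0.0, -0.0]
opening: 0.998
```

```bash
sed -i 's/SC=np.array(.*/SC=np.array([.5564,.2482])/' h.py
python3 - <<'E'
from h import *
s,M=tool(); g,sh,t=delta([.4905,.281,.230],XP); print(g,sh,t,s["clock"],M.T@s["contact_force"],s["opening"]*88)
q,e=eyes.snapshot("top"); crop(q,210,170,370,300,5,"pics/t6c.png")
q,e=eyes.snapshot("scene"); crop(q,220,180,370,310,5,"pics/s6c.png")
E
```

```text
[0.48971572 0.28143104 0.29888311] [68.88268586  0.7776191   0.50465215] 0.0013210959291427812 14.75 [ 0.02179233 -0.43801515 -0.07040955] 87.83110420766418
```

View pics/t6c.png

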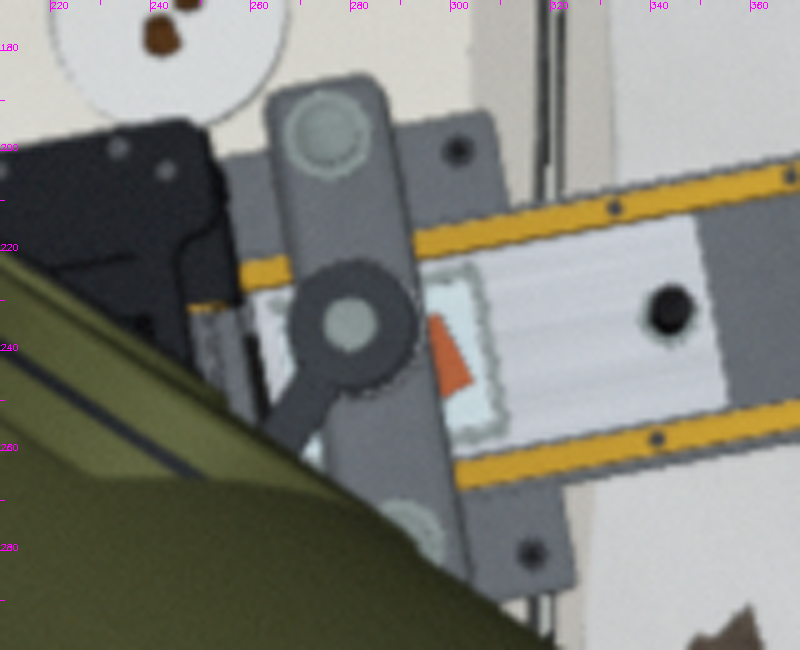

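View pics/s6c.png

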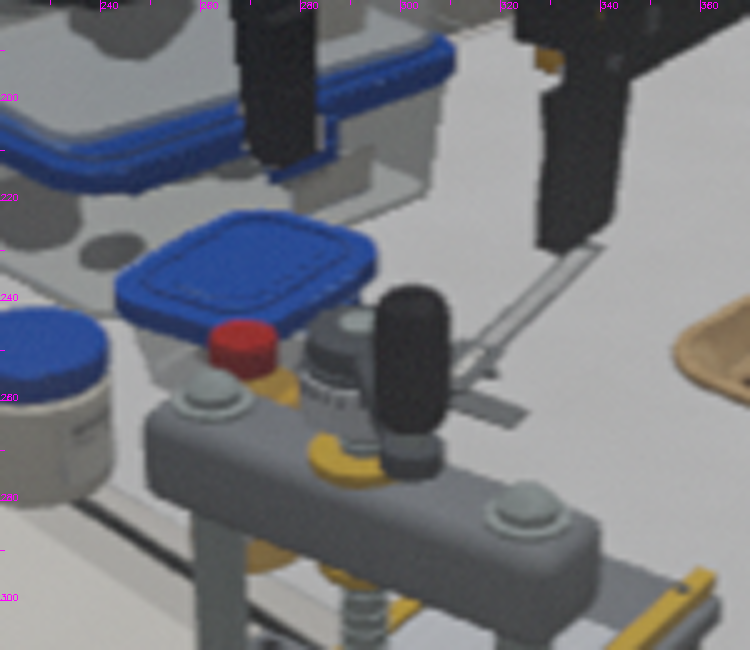

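Run:
```python
from h import *
p=onplane("top",(343.5,231.5),.076); v=p[:2]-SC; print("post",p,v@XP,v@YP)
for z in (.251,.230,.208): print(proj("scene",[.4905,.281,z]),onplane("top",(251,277.3),z))
print(proj("scene",[.492,.2805,.23]))
print(onplane("top",(280,234.5),.203))
```

```text
post [0.57547882 0.14720743 0.076     ] -0.0005420042927635658 -0.10277746667169471
[[302.90004497 237.99776737]] [0.49160264 0.28051357 0.251     ]
[[302.85571198 250.8114377 ]] [0.49188789 0.28339813 0.23      ]
[[302.81101642 263.86050601]] [0.49218671 0.28642006 0.208     ]
[[302.40713192 250.35674671]]
[0.55665331 0.2455945  0.203     ]
```

The scene view shows the crank grip at (302,238–266), midway between the open fingers at (275,213) and (335,230). The carrier post at top-view (343,232) has stayed home. Now I'll descend on the grip.

Call:
{"api": "carry_out", "payload": {
  "targets": "1 4 0.5 0 0;1 8 0.5 0.5 0;1 12 0 0 0;1 12 0 0 0;1 12 0 0 0;1 9 0 0 0;1 6 0 0 0;1 3 0 0 0;1 1 0 0 0;1 0 0 0 0"
}}

```text
clock: 15.68
tool_pos: [0.4914, 0.2811, 0.3797]
eef_rot: [0.45, 0.546, -0.45, 0.546]
contact_force: [-0.6, 0.4, -0.2]
opening: 1.003
```

Run:
```python
from h import *
s,M=tool(); g,sh,t=delta([.4905,.281,.230],XP); print(g,sh,t,s["clock"],M.T@s["contact_force"],s["opening"]*88)
q,e=eyes.snapshot("scene"); crop(q,220,180,370,310,5,"pics/s7c.png")
```

```text
[0.49144962 0.28111269 0.232721  ] [ 2.72081727 -0.95421765 -0.07027979] -0.00011532184552261736 15.6833 [ 0.23274845 -0.51379541 -0.55406704] 88.30426448253907
```

View pics/s7c.png

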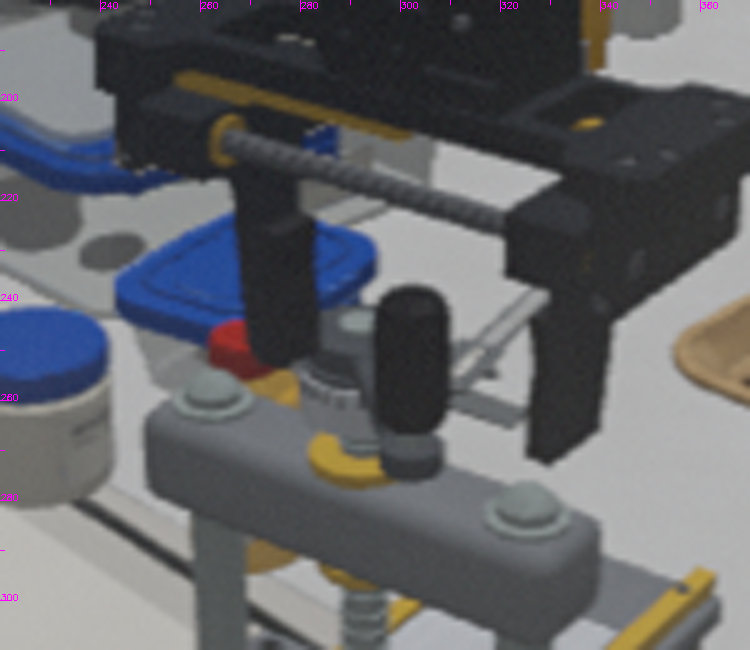

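The grip at (302,252) stands between the fingers, at (276,240) and (333,255). I'll close.

Call:
{"api": "carry_out", "payload": {
  "targets": "0.6 0 0 0 0;0.5 0 0 0 0;0.4 0 0 0 0;0.36 0 0 0 0;0.32 0 0 0 0;0.29 0 0 0 0;0.26 0 0 0 0;0.23 0 0 0 0;0.2 0 0 0 0;0.1 0 0 0 0;0.1 0 0 0 0;0.1 0 0 0 0",
  "force": 25
}}

```text
clock: 16.73
tool_pos: [0.4915, 0.2811, 0.3798]
eef_rot: [0.45, 0.545, -0.45, 0.546]
contact_force: [1.6, -0.3, -1.2]
opening: 0.266
```

```bash
cat >> h.py <<'E'
def crank(c=None):
    c=SC if c is None else np.array(c)
    s,M=tool(); g=s["tool_pos"]+.147*M[:,0]; v=g[:2]-c; th=np.arctan2(v[1],v[0]); f=s["contact_force"][:2]
    er=v/np.linalg.norm(v); et=np.array([er[1],-er[0]])
    print("g",g.round(4),"r",round(np.linalg.norm(v)*1e3,2),"ang(press deg)",round(np.degrees(th-YAW),2),"Frad",round(f@er,2),"Fdrive",round(-(f@et),2),"Fz",round(s["contact_force"][2],2),"open",round(s["opening"],3),"t",s["clock"])
    return g,th,M
E
python3 -c "
from h import *
crank()"
```

```text
g [0.4916 0.2811 0.2328] r 72.64 ang(press deg) 142.06 Frad -1.58 Fdrive -0.43 Fz -1.23 open 0.266 t 16.7333
```

```bash
cat >> h.py <<'E'
def rows(phi_deg,dphi,n):
    p=np.radians(phi_deg)
    for i in range(n):
        q=p-dphi; print("%.1f: x %.2f y %.2f z %.2f"%(np.degrees(q),20/2/np.pi*dphi,75*(np.cos(q)-np.cos(p)),-75*(np.sin(q)-np.sin(p)))); p=q
E
python3 -c "
from h import *
rows(142,.0667,12)"
```

```text
138.2: x 0.21 y 3.21 z -3.84
134.4: x 0.21 y 3.46 z -3.61
130.5: x 0.21 y 3.69 z -3.38
126.7: x 0.21 y 3.91 z -3.12
122.9: x 0.21 y 4.11 z -2.85
119.1: x 0.21 y 4.29 z -2.57
115.2: x 0.21 y 4.45 z -2.28
111.4: x 0.21 y 4.59 z -1.98
107.6: x 0.21 y 4.71 z -1.67
103.8: x 0.21 y 4.82 z -1.35
100.0: x 0.21 y 4.89 z -1.03
96.1: x 0.21 y 4.95 z -0.70
```

Do the first five rows (0.33 rad, well under the 0.9 rad minimum) and check.

Call:
{"api": "carry_out", "payload": {
  "targets": "0.1 0.2 1.6 -1.9 0;0.1 0.2 3.3 -3.7 0;0.1 0.2 3.6 -3.5 0;0.1 0.2 3.8 -3.3 0;0.1 0.2 4 -3 0;0.1 0.1 2.1 -1.4 0;0.1 0 0 0 0"
}}

```text
clock: 17.32
tool_pos: [0.5057, 0.3002, 0.3783]
eef_rot: [0.448, 0.545, -0.452, 0.546]
contact_force: [-3.6, -4.8, 5.6]
opening: 0.263
```

```bash
python3 -c "
from h import *
crank()"
```

```text
g [0.5053 0.2995 0.2313] r 72.44 ang(press deg) 123.88 Frad -0.81 Fdrive 5.95 Fz 5.56 open 0.263 t 17.3167
```

```bash
python3 -c "
from h import *
rows(122.5,.0667,8)"
```

```text
118.7: x 0.21 y 4.31 z -2.55
114.9: x 0.21 y 4.47 z -2.25
111.0: x 0.21 y 4.61 z -1.95
107.2: x 0.21 y 4.73 z -1.64
103.4: x 0.21 y 4.82 z -1.32
99.6: x 0.21 y 4.90 z -1.00
95.7: x 0.21 y 4.96 z -0.67
91.9: x 0.21 y 4.99 z -0.33
```

Call:
{"api": "carry_out", "payload": {
  "targets": "0.1 0.2 4.2 -2.8 0;0.1 0.2 4.3 -2.5 0;0.1 0.2 4.5 -2.3 0;0.1 0.1 4.6 -2 0;0.1 0.2 4.7 -1.6 0;0.1 0 0 0 0"
}}

```text
clock: 17.82
tool_pos: [0.5258, 0.3146, 0.377]
eef_rot: [0.448, 0.545, -0.453, 0.546]
contact_force: [-2.0, -5.8, 4.3]
opening: 0.266
```

```bash
python3 -c "
from h import *
crank()"
```

```text
g [0.5254 0.3137 0.23  ] r 72.46 ang(press deg) 104.33 Frad -4.41 Fdrive 4.35 Fz 4.29 open 0.266 t 17.8167
```

```bash
sed -i 's/SC=np.array(.*/SC=np.array([.558,.2465])/' h.py; python3 -c "
from h import *
crank()
rows(104,.05,6)"
```

```text
g [0.5254 0.3137 0.23  ] r 74.68 ang(press deg) 104.88 Frad -4.37 Fdrive 4.39 Fz 4.29 open 0.266 t 17.8167
101.1: x 0.16 y 3.66 z -0.82
98.3: x 0.16 y 3.70 z -0.63
95.4: x 0.16 y 3.72 z -0.45
92.5: x 0.16 y 3.74 z -0.26
89.7: x 0.16 y 3.75 z -0.07
86.8: x 0.16 y 3.75 z 0.11
```

Call:
{"api": "carry_out", "payload": {
  "targets": "0.1 0.1 3.7 -0.2 0;0.1 0.1 3.7 0 0;0.1 0.1 3.7 0 0;0.1 0.1 0 0 0"
}}

```text
clock: 18.15
tool_pos: [0.536, 0.3176, 0.3767]
eef_rot: [0.448, 0.546, -0.452, 0.545]
contact_force: [-2.7, -4.8, 4.5]
opening: 0.263
```

```bash
python3 -c "
from h import *
crank()"
```

```text
g [0.5354 0.3169 0.2297] r 73.93 ang(press deg) 96.78 Frad -3.71 Fdrive 4.07 Fz 4.5 open 0.263 t 18.15
```

Call:
{"api": "carry_out", "payload": {
  "targets": "0.1 0.1 3.7 0 0;0.1 0.1 3.7 0.1 0;0.1 0.1 3.7 0.2 0;0.1 0.1 0 0 0"
}}

```text
clock: 18.48
tool_pos: [0.5467, 0.3197, 0.3763]
eef_rot: [0.448, 0.546, -0.452, 0.545]
contact_force: [-4.1, -3.7, 5.8]
opening: 0.265
```

```bash
python3 -c "
from h import *
crank()"
```

```text
g [0.546  0.3191 0.2293] r 73.59 ang(press deg) 88.37 Frad -2.97 Fdrive 4.64 Fz 5.79 open 0.265 t 18.4833
```

```bash
python3 -c "
from h import *
from scipy.optimize import least_squares
P=np.array([(.4916,.2811),(.5053,.2995),(.5254,.3137),(.5354,.3169),(.546,.3191)])
for R0 in (.073,.075): 
  s=least_squares(lambda c:np.hypot(*(P-c).T)-R0,[.557,.247]); print(R0,s.x,s.fun*1e3)
s=least_squares(lambda c:np.hypot(*(P-c[:2]).T)-c[2],[.557,.247,.075]); print(s.x,s.fun*1e3)
rows(88,.05,6)
"
```

```text
0.073 [0.5560053 0.2469874] [-0.11851018 -0.00274044  0.39791983 -0.1141352  -0.19661827]
0.075 [0.55722906 0.24525495] [-0.22004995  0.09429048  0.48386337 -0.10326613 -0.30607192]
[0.55407931 0.24971525 0.06986455] [ 0.05445603 -0.16560435  0.25357566 -0.13143242 -0.01099492]
85.1: x 0.16 y 3.74 z 0.22
82.3: x 0.16 y 3.73 z 0.41
79.4: x 0.16 y 3.70 z 0.60
76.5: x 0.16 y 3.67 z 0.78
73.7: x 0.16 y 3.62 z 0.96
70.8: x 0.16 y 3.57 z 1.14
```

Call:
{"api": "carry_out", "payload": {
  "targets": "0.1 0.1 3.7 0.5 0;0.1 0.1 3.7 0.6 0;0.1 0.2 3.7 0.8 0;0.1 0.1 0 0 0"
}}

```text
clock: 18.82
tool_pos: [0.5577, 0.3203, 0.3759]
eef_rot: [0.448, 0.546, -0.452, 0.545]
contact_force: [-5.8, -2.6, 5.1]
opening: 0.263
```

```bash
sed -i 's/SC=np.array(.*/SC=np.array([.5572,.2455])/' h.py; python3 -c "
from h import *
crank()
rows(80,.05,6)"
```

```text
g [0.557  0.3198 0.2289] r 74.34 ang(press deg) 79.15 Frad -2.54 Fdrive 5.77 Fz 5.08 open 0.263 t 18.8167
77.1: x 0.16 y 3.68 z 0.74
74.3: x 0.16 y 3.63 z 0.93
71.4: x 0.16 y 3.58 z 1.11
68.5: x 0.16 y 3.52 z 1.28
65.7: x 0.16 y 3.45 z 1.46
62.8: x 0.16 y 3.38 z 1.63
```

Call:
{"api": "carry_out", "payload": {
  "targets": "0.1 0.1 3.7 0.9 0;0.1 0.1 3.7 1 0;0.1 0.2 3.6 1.1 0;0.1 0.1 0 0 0"
}}

```text
clock: 19.15
tool_pos: [0.569, 0.3196, 0.3754]
eef_rot: [0.448, 0.546, -0.452, 0.545]
contact_force: [-5.5, -2.7, 4.9]
opening: 0.257
```

```bash
python3 -c "
from h import *
crank()
rows(71,.05,6)"
```

```text
g [0.5682 0.3191 0.2284] r 74.43 ang(press deg) 70.53 Frad -3.49 Fdrive 5.05 Fz 4.91 open 0.257 t 19.15
68.1: x 0.16 y 3.51 z 1.31
65.3: x 0.16 y 3.44 z 1.48
62.4: x 0.16 y 3.37 z 1.65
59.5: x 0.16 y 3.28 z 1.82
56.7: x 0.16 y 3.18 z 1.98
53.8: x 0.16 y 3.08 z 2.14
```

Call:
{"api": "carry_out", "payload": {
  "targets": "0.1 0.1 3.4 1.6 0;0.1 0.1 3.4 1.7 0;0.1 0.1 3.3 1.9 0;0.1 0.1 0 0 0"
}}

```text
clock: 19.48
tool_pos: [0.5797, 0.3168, 0.375]
eef_rot: [0.448, 0.547, -0.451, 0.545]
contact_force: [-6.3, -1.3, 4.7]
opening: 0.267
```

```bash
python3 -c "
from h import *
crank()
rows(62,.05,6)"
```

```text
g [0.5788 0.3165 0.228 ] r 74.22 ang(press deg) 62.07 Frad -3.1 Fdrive 5.66 Fz 4.69 open 0.267 t 19.4833
59.1: x 0.16 y 3.27 z 1.84
56.3: x 0.16 y 3.17 z 2.00
53.4: x 0.16 y 3.07 z 2.16
50.5: x 0.16 y 2.95 z 2.31
47.7: x 0.16 y 2.83 z 2.45
44.8: x 0.16 y 2.71 z 2.59
```

Call:
{"api": "carry_out", "payload": {
  "targets": "0.1 0.1 3.3 1.8 0;0.1 0.1 3.2 2 0;0.1 0.1 3.1 2.1 0;0.1 0.1 0 0 0"
}}

```text
clock: 19.82
tool_pos: [0.59, 0.3131, 0.3745]
eef_rot: [0.448, 0.547, -0.451, 0.545]
contact_force: [-6.5, -1.8, 2.7]
opening: 0.264
```

```bash
python3 -c "
from h import *
crank()
rows(53,.05,6)"
```

```text
g [0.589  0.3128 0.2275] r 74.45 ang(press deg) 53.68 Frad -4.39 Fdrive 5.14 Fz 2.68 open 0.264 t 19.8167
50.1: x 0.16 y 2.94 z 2.33
47.3: x 0.16 y 2.82 z 2.47
44.4: x 0.16 y 2.69 z 2.61
41.5: x 0.16 y 2.56 z 2.74
38.7: x 0.16 y 2.42 z 2.87
35.8: x 0.16 y 2.27 z 2.98
```

Call:
{"api": "carry_out", "payload": {
  "targets": "0.1 0.1 2.5 2.6 0;0.1 0.1 2.5 2.8 0;0.1 0.1 2.4 2.9 0;0.1 0.1 0 0 0"
}}

```text
clock: 20.15
tool_pos: [0.5988, 0.3071, 0.3744]
eef_rot: [0.448, 0.548, -0.451, 0.544]
contact_force: [-5.7, 0.4, 3.1]
opening: 0.266
```

```bash
python3 -c "
from h import *
crank()
rows(45,.05,6)"
```

```text
g [0.598  0.3072 0.2274] r 73.95 ang(press deg) 45.55 Frad -2.82 Fdrive 4.96 Fz 3.1 open 0.266 t 20.15
42.1: x 0.16 y 2.58 z 2.72
39.3: x 0.16 y 2.45 z 2.84
36.4: x 0.16 y 2.30 z 2.96
33.5: x 0.16 y 2.15 z 3.07
30.7: x 0.16 y 1.99 z 3.18
27.8: x 0.16 y 1.83 z 3.27
```

Call:
{"api": "carry_out", "payload": {
  "targets": "0.1 0.1 2.5 2.8 0;0.1 0.1 2.4 2.9 0;0.1 0.1 2.3 3 0;0.1 0.1 0 0 0"
}}

```text
clock: 20.48
tool_pos: [0.6075, 0.3004, 0.374]
eef_rot: [0.448, 0.548, -0.45, 0.544]
contact_force: [-5.9, 1.1, 2.4]
opening: 0.264
```

```bash
python3 -c "
from h import *
crank()
rows(36,.05,6)"
```

```text
g [0.6067 0.3006 0.227 ] r 74.06 ang(press deg) 37.11 Frad -3.12 Fdrive 5.12 Fz 2.35 open 0.264 t 20.4833
33.1: x 0.16 y 2.13 z 3.09
30.3: x 0.16 y 1.97 z 3.19
27.4: x 0.16 y 1.81 z 3.28
24.5: x 0.16 y 1.64 z 3.37
21.7: x 0.16 y 1.47 z 3.45
18.8: x 0.16 y 1.30 z 3.52
```

Call:
{"api": "carry_out", "payload": {
  "targets": "0.1 0.2 1.9 3 0;0.1 0.2 1.8 3.1 0;0.1 0.1 1.6 3.2 0;0.1 0.1 0 0 0"
}}

```text
clock: 20.82
tool_pos: [0.6145, 0.2928, 0.3736]
eef_rot: [0.449, 0.548, -0.449, 0.544]
contact_force: [-5.6, 3.1, 3.1]
opening: 0.264
```

```bash
python3 -c "
from h import *
crank()
rows(28,.05,6)"
```

```text
g [0.6138 0.2932 0.2266] r 74.05 ang(press deg) 29.13 Frad -2.27 Fdrive 5.94 Fz 3.13 open 0.264 t 20.8167
25.1: x 0.16 y 1.68 z 3.35
22.3: x 0.16 y 1.51 z 3.43
19.4: x 0.16 y 1.33 z 3.50
16.5: x 0.16 y 1.16 z 3.57
13.7: x 0.16 y 0.98 z 3.62
10.8: x 0.16 y 0.80 z 3.66
```

Call:
{"api": "carry_out", "payload": {
  "targets": "0.1 0.1 1.7 3.3 0;0.1 0.2 1.6 3.3 0;0.1 0.2 1.4 3.4 0;0.1 0.1 0 0 0"
}}

```text
clock: 21.15
tool_pos: [0.6211, 0.2841, 0.3731]
eef_rot: [0.449, 0.548, -0.449, 0.544]
contact_force: [-4.8, 4.0, 2.0]
opening: 0.263
```

```bash
python3 -c "
from h import *
crank()
rows(19,.05,6)"
```

```text
g [0.6204 0.2847 0.2261] r 74.37 ang(press deg) 20.78 Frad -2.03 Fdrive 5.92 Fz 1.98 open 0.263 t 21.15
16.1: x 0.16 y 1.13 z 3.57
13.3: x 0.16 y 0.95 z 3.63
10.4: x 0.16 y 0.77 z 3.67
7.5: x 0.16 y 0.58 z 3.70
4.7: x 0.16 y 0.40 z 3.73
1.8: x 0.16 y 0.21 z 3.74
```

```bash
python3 -c "
from h import *
q,e=eyes.snapshot('scene'); crop(q,255,285,335,345,9,'pics/s8c.png')"
```

```text
(no output)
```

View pics/s8c.png

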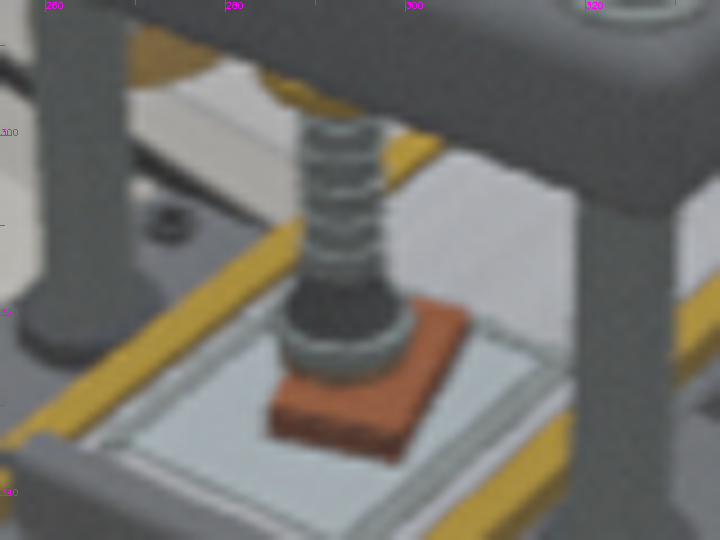

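The foot at (294,325) is now at or very near the chip top, so I'll take smaller steps.

Call:
{"api": "carry_out", "payload": {
  "targets": "0.1 0.1 1.1 3.5 0;0.1 0.2 0.8 3.6 0;0.1 0 0 0 0"
}}

```text
clock: 21.45
tool_pos: [0.6244, 0.2778, 0.3729]
eef_rot: [0.449, 0.548, -0.449, 0.544]
contact_force: [-4.6, 4.9, 2.2]
opening: 0.263
```

```bash
python3 -c "
from h import *
crank()"
```

```text
g [0.6238 0.2785 0.2259] r 74.35 ang(press deg) 15.31 Frad -1.99 Fdrive 6.45 Fz 2.17 open 0.263 t 21.45
```

Call:
{"api": "carry_out", "payload": {
  "targets": "0.1 0.1 0.7 3.6 0;0.1 0.1 0.5 3.6 0;0.1 0 0 0 0"
}}

```text
clock: 21.7
tool_pos: [0.6271, 0.2711, 0.3727]
eef_rot: [0.45, 0.548, -0.448, 0.544]
contact_force: [-3.0, 4.5, 1.4]
opening: 0.268
```

```bash
python3 -c "
from h import *
crank()"
```

```text
g [0.6267 0.2719 0.2257] r 74.31 ang(press deg) 9.79 Frad -1.22 Fdrive 5.23 Fz 1.44 open 0.268 t 21.7
```

Call:
{"api": "carry_out", "payload": {
  "targets": "0.1 0.2 0.4 3.7 0;0.1 0.1 0.2 3.7 0;0.1 0 0 0 0"
}}

```text
clock: 21.95
tool_pos: [0.6294, 0.2641, 0.3725]
eef_rot: [0.45, 0.548, -0.448, 0.544]
contact_force: [-3.4, 5.1, 1.0]
opening: 0.264
```

```bash
python3 -c "
from h import *
crank()"
```

```text
g [0.629  0.2649 0.2255] r 74.37 ang(press deg) 4.11 Frad -1.93 Fdrive 5.79 Fz 0.99 open 0.264 t 21.95
```

Call:
{"api": "carry_out", "payload": {
  "targets": "0.1 0.2 0.1 3.7 0;0.1 0.1 -0.1 3.7 0;0.1 0 0 0 0"
}}

```text
clock: 22.2
tool_pos: [0.631, 0.2569, 0.3722]
eef_rot: [0.45, 0.548, -0.448, 0.544]
contact_force: [-2.4, 5.1, -0.2]
opening: 0.263
```

```bash
python3 -c "
from h import *
crank()"
```

```text
g [0.6307 0.2577 0.2252] r 74.53 ang(press deg) -1.54 Frad -1.55 Fdrive 5.39 Fz -0.18 open 0.263 t 22.2
```

Call:
{"api": "carry_out", "payload": {
  "targets": "0.1 0.2 -0.2 3.7 0;0.1 0.1 -0.4 3.7 0;0.1 0 0 0 0"
}}

```text
clock: 22.45
tool_pos: [0.632, 0.2495, 0.3719]
eef_rot: [0.451, 0.548, -0.448, 0.544]
contact_force: [-2.4, 5.8, -0.2]
opening: 0.264
```

```bash
python3 -c "
from h import *
crank()"
```

```text
g [0.6318 0.2504 0.225 ] r 74.75 ang(press deg) -7.21 Frad -2.03 Fdrive 6.0 Fz -0.2 open 0.264 t 22.45
```

Call:
{"api": "carry_out", "payload": {
  "targets": "0.1 0.2 -0.6 3.7 0;0.1 0.1 -0.8 3.7 0;0.1 0 0 0 0"
}}

```text
clock: 22.7
tool_pos: [0.6321, 0.2426, 0.3717]
eef_rot: [0.451, 0.548, -0.447, 0.544]
contact_force: [-0.3, 7.8, 0.5]
opening: 0.266
```

```bash
python3 -c "
from h import *
crank()
rows(-13,.05,3)"
```

```text
g [0.632  0.2437 0.2247] r 74.85 ang(press deg) -12.36 Frad -0.5 Fdrive 7.8 Fz 0.46 open 0.266 t 22.7
-15.9: x 0.16 y -0.93 z 3.63
-18.7: x 0.16 y -1.11 z 3.58
-21.6: x 0.16 y -1.29 z 3.52
```

Force is rising (7.8 N), so I'll use single small steps.

Call:
{"api": "carry_out", "payload": {
  "targets": "0.1 0.1 -0.9 3.6 0;0.1 0 0 0 0"
}}

```text
clock: 22.87
tool_pos: [0.6319, 0.2397, 0.3718]
eef_rot: [0.452, 0.548, -0.446, 0.544]
contact_force: [-0.4, 8.7, -2.0]
opening: 0.264
```

```bash
python3 -c "
from h import *
crank()"
```

```text
g [0.6319 0.2411 0.2248] r 74.85 ang(press deg) -14.4 Frad -0.96 Fdrive 8.65 Fz -2.01 open 0.264 t 22.8667
```

Call:
{"api": "carry_out", "payload": {
  "targets": "0.1 0.1 -1 3.6 0;0.1 0 0 0 0"
}}

```text
clock: 23.03
tool_pos: [0.6316, 0.2364, 0.3718]
eef_rot: [0.452, 0.549, -0.446, 0.544]
contact_force: [0.5, 9.7, -1.9]
opening: 0.264
```

```bash
python3 -c "
from h import *
crank()"
```

```text
g [0.6317 0.2379 0.2248] r 74.91 ang(press deg) -16.8 Frad -0.48 Fdrive 9.72 Fz -1.88 open 0.264 t 23.0333
```

Call:
{"api": "carry_out", "payload": {
  "targets": "0.1 0.1 -0.7 2 0;0.1 0 0 0 0"
}}

```text
clock: 23.2
tool_pos: [0.6314, 0.2347, 0.3717]
eef_rot: [0.452, 0.549, -0.445, 0.544]
contact_force: [0.6, 9.5, -2.0]
opening: 0.261
```

```bash
python3 -c "
from h import *
crank()"
```

```text
g [0.6316 0.2363 0.2248] r 74.94 ang(press deg) -18.02 Frad -0.59 Fdrive 9.5 Fz -2.04 open 0.261 t 23.2
```

Call:
{"api": "carry_out", "payload": {
  "targets": "0.1 0.1 -0.7 2 0;0.1 0 0 0 0"
}}

```text
clock: 23.37
tool_pos: [0.6312, 0.2326, 0.3717]
eef_rot: [0.452, 0.549, -0.445, 0.544]
contact_force: [0.3, 9.6, -1.9]
opening: 0.262
```

```bash
python3 -c "
from h import *
crank()"
```

```text
g [0.6314 0.2342 0.2247] r 75.03 ang(press deg) -19.63 Frad -1.15 Fdrive 9.52 Fz -1.86 open 0.262 t 23.3667
```

Call:
{"api": "carry_out", "payload": {
  "targets": "0.1 0 0 0 0"
}}

```text
clock: 23.45
tool_pos: [0.6312, 0.2328, 0.3718]
eef_rot: [0.452, 0.549, -0.445, 0.544]
contact_force: [1.0, 9.9, -1.5]
opening: 0.265
```

```bash
python3 -c "
from h import *
crank()"
```

```text
g [0.6314 0.2345 0.2248] r 74.98 ang(press deg) -19.45 Frad -0.47 Fdrive 9.99 Fz -1.45 open 0.265 t 23.45
```

Call:
{"api": "carry_out", "payload": {
  "targets": "0.1 0 -0.5 1.5 0;0.1 0 0 0 0"
}}

```text
clock: 23.62
tool_pos: [0.631, 0.231, 0.3717]
eef_rot: [0.452, 0.549, -0.445, 0.544]
contact_force: [0.3, 9.9, -1.9]
opening: 0.262
```

```bash
python3 -c "
from h import *
crank()"
```

```text
g [0.6312 0.2326 0.2247] r 75.1 ang(press deg) -20.86 Frad -1.36 Fdrive 9.77 Fz -1.94 open 0.262 t 23.6167
```

Call:
{"api": "carry_out", "payload": {
  "targets": "0.1 0 -0.6 1.5 0;0.1 0 0 0 0;0.1 0 0 0 0"
}}

```text
clock: 23.87
tool_pos: [0.6307, 0.2292, 0.3717]
eef_rot: [0.452, 0.548, -0.446, 0.545]
contact_force: [1.4, 9.2, -1.3]
opening: 0.261
```

```bash
python3 -c "
from h import *
crank()"
```

```text
g [0.6309 0.2307 0.2247] r 75.21 ang(press deg) -22.36 Frad -0.45 Fdrive 9.27 Fz -1.29 open 0.261 t 23.8667
```

Call:
{"api": "carry_out", "payload": {
  "targets": "0.1 0.1 -0.6 1.5 0;0.1 0 0 0 0;0.1 0 0 0 0"
}}

```text
clock: 24.12
tool_pos: [0.6305, 0.2272, 0.3717]
eef_rot: [0.452, 0.548, -0.446, 0.545]
contact_force: [0.3, 9.1, -0.4]
opening: 0.263
```

```bash
python3 -c "
from h import *
crank()"
```

```text
g [0.6307 0.2286 0.2247] r 75.45 ang(press deg) -23.98 Frad -1.73 Fdrive 8.91 Fz -0.4 open 0.263 t 24.1167
```

Call:
{"api": "carry_out", "payload": {
  "targets": "0.1 0 -0.7 1.5 0;0.1 0 0 0 0;0.1 0 0 0 0"
}}

```text
clock: 24.37
tool_pos: [0.6302, 0.2249, 0.3715]
eef_rot: [0.451, 0.548, -0.447, 0.545]
contact_force: [0.1, 7.3, 0.6]
opening: 0.265
```

```bash
python3 -c "
from h import *
crank()
q,e=eyes.snapshot('scene'); crop(q,255,220,335,345,5,'pics/s9c.png')
q,e=eyes.snapshot('top'); cv2.imwrite('pics/top9.png',q)
crank()"
```

```text
g [0.6303 0.2261 0.2246] r 75.63 ang(press deg) -25.9 Frad -1.76 Fdrive 7.09 Fz 0.58 open 0.265 t 24.3667
g [0.6303 0.2261 0.2246] r 75.63 ang(press deg) -25.85 Frad -1.12 Fdrive 7.11 Fz -0.71 open 0.263 t 24.4667
```

View pics/s9c.png

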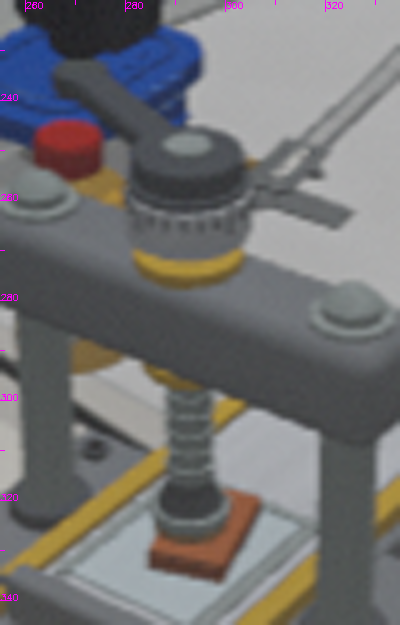

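The foot sits on the chip at (294,322). The drive force peaked near 10 N and has fallen to 7.1 N while the arm gave way, so the handle has clicked. I'll stop here and let go.

Call:
{"api": "carry_out", "payload": {
  "targets": "0.5 0 0 0 0;0.8 0 0 0 0;0.9 0 0 0 0;0.9 0 0 0 0;0.9 0 0 0 0;0.9 0 0 0 0;0.9 0 0 0 0;0.9 0 0 0 0"
}}

```text
clock: 25.13
tool_pos: [0.6306, 0.2209, 0.3709]
eef_rot: [0.45, 0.546, -0.45, 0.546]
contact_force: [-0.0, -0.2, 0.1]
opening: 0.842
```

```bash
python3 -c "
from h import *
crank()
q,e=eyes.snapshot('scene'); crop(q,225,180,365,345,4,'pics/s10c.png')"
```

```text
g [0.6306 0.2209 0.2239] r 77.4 ang(press deg) -29.53 Frad 0.03 Fdrive -0.22 Fz 0.13 open 0.842 t 25.1333
```

View pics/s10c.png

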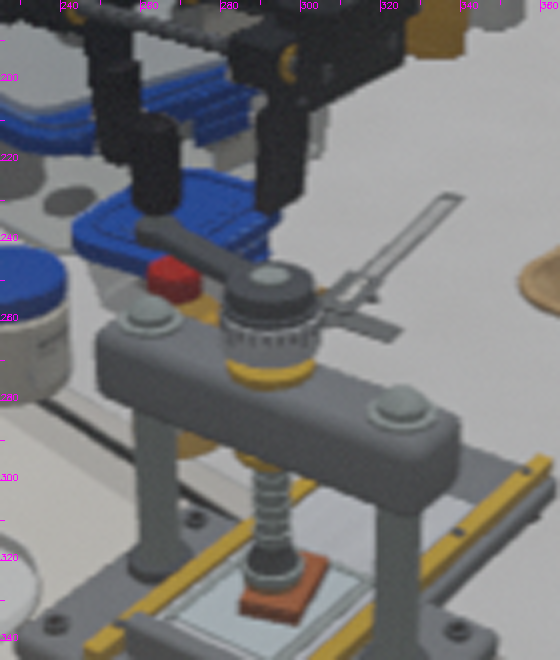

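The grip at (264,220) is free between the fingers at (253,190) and (292,215), and the wrist force is zero. I'll rise straight up and back away.

Call:
{"api": "carry_out", "payload": {
  "targets": "1 -3 0 0 0;1 -6 0 0 0;1 -12 0 0 0;1 -18 0 0 0;1 -22 0 0 0;1 -22 0 0 0;1 -22 0 0 0;1 -16 0 0 0;1 -8 0 4 0;1 0 0 10 0;1 0 0 20 0;1 0 0 30 0;1 0 0 35 0;1 0 0 35 0;1 0 0 35 0;1 0 0 30 0;1 0 0 20 0;1 0 0 10 0;1 0 0 0 0;1 0 0 0 0"
}}

```text
clock: 26.85
tool_pos: [0.674, -0.0034, 0.4993]
eef_rot: [0.45, 0.546, -0.45, 0.545]
contact_force: [0.5, -0.0, 0.0]
opening: 1.002
```

```bash
python3 -c "
from h import *
s,M=tool(); print(s['clock'],s['tool_pos'],s['contact_force'])
q,e=eyes.snapshot('scene'); crop(q,225,220,365,375,4,'pics/s11c.png')
p,d=eyes.snapshot('top'); crop(p,215,120,375,330,4,'pics/t11c.png'); cv2.imwrite('pics/t11.png',p)
import cv2
"
```

```text
26.85 [ 0.67401825 -0.00337375  0.49930056] [ 0.52271983 -0.03770322  0.01203847]
```

View pics/s11c.png

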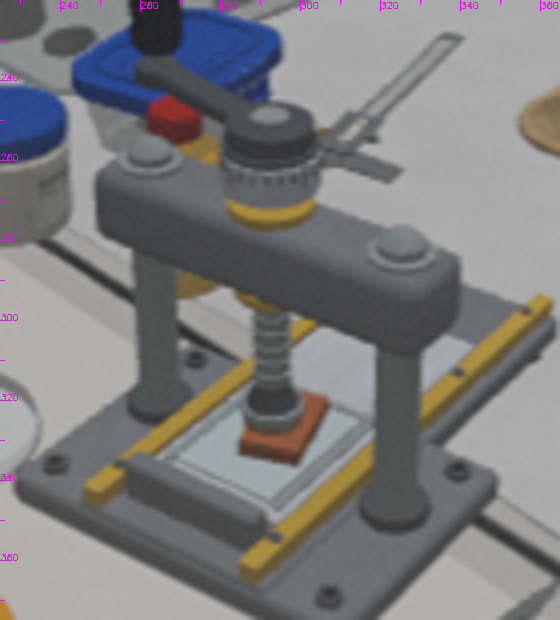

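View pics/t11.png

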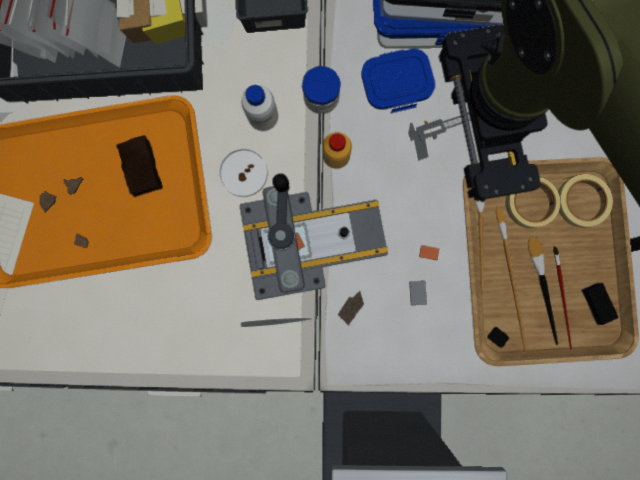

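```bash
python3 -c "
from h import *
p=cv2.imread('pics/t11.png'); crop(p,235,160,365,305,4,'pics/t12c.png')
for z in (.244,.225):
  g=onplane('top',(281.3,183.5),z); v=g[:2]-SC; print(g,np.hypot(*v),np.degrees(np.arctan2(v[1],v[0])-YAW))
c=onplane('top',(343.3,231.3),.076); print('post',c,(c[:2]-SC)@YP)
a=cv2.imread('pics/top0.png')
for n,(x,y) in dict(bottle=(337,150),petri=(243,172),tweez=(275,322),sherd=(350,307)).items():
  t=a[y-22:y+22,x-32:x+32]; w=p[y-32:y+32,x-42:x+42]; m=cv2.minMaxLoc(cv2.matchTemplate(w,t,5)); print(n,m[3][0]-10,m[3][1]-10,round(m[1],3))
"
```

```text
[0.62595715 0.24199029 0.244     ] 0.06884667182955578 -13.922131834223022
[0.62952883 0.24362562 0.225     ] 0.07235311098461035 -12.484467673253796
post [0.5758193  0.14755675 0.076     ] -0.0996964860729019
bottle 0 0 0.999
petri 0 0 0.912
tweez 0 0 0.998
sherd 0 0 0.999
```

View pics/t12c.png

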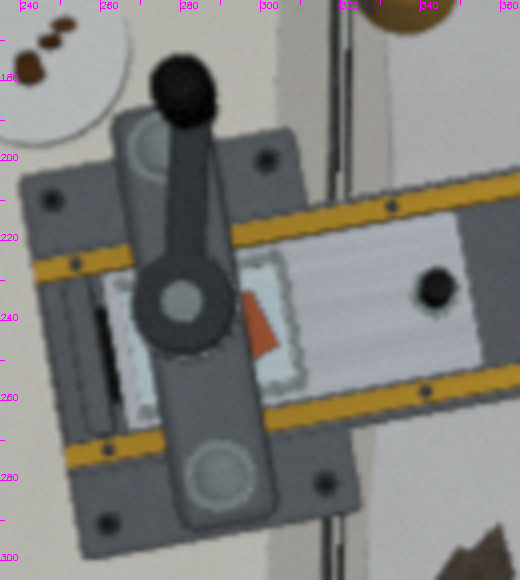

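```bash
python3 -c "
from h import *
print(r.finish_job()); s=r.get_state(); print(s['clock'],s['contact_force'])"
```

```text
the job is handed in; nothing more can be done
None
the job is handed in; nothing more can be done
```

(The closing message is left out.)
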